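# Sweep the loose nuts into the bench tray

## Robot

A 6-joint arm with a two-finger parallel gripper is mounted at the origin on a cart in front of the work surface, level with it; the furniture and walls round the work are solid. World frame = base frame: x ahead of the robot, y to its left, z up, the work surface at z = 0. Lengths are in m, angles in degrees, forces in N, time in s.
With the tool pointing down it reaches from about 0.375 to 0.9 m from the base axis. Payload 3.1 kg.
Tool frame: the origin (TCP) lies on the centre line of the jaws, within the pads' length; the fingertips stand 22 mm ahead of it and the grasp point (between the pads) lies 3 mm ahead of it; z points along the fingers, x is the direction in which the jaws open and shut, and the axes are right-handed (so a half turn about z gives the same grasp; the last joint's range is limited). The gripper opens to 85 mm and grips with 20 to 120 N. Pads are 22 mm wide; open, the fingers measure 114 mm over their backs; the gripper's body (76 mm by 85 mm) begins 54 mm behind the grasp point. The pads swing forward as they close: fully open they stand 13 mm farther back than shut.
Start: joints at [-86.087, 30.224, 82.088, -0, 67.689, -10.227], TCP at [0.153, -0.606, 0.253] pointing down, gripper open.
Joint ranges: [-176.69, 176.69], [-43.24, 126.21], [12.49, 139.97], [-82, 262], [0, 151.66], [-163.58, 163.58]. Speed limits (degrees/s): [159.86, 159.86, 180, 180, 180, 180].

## Interface

Orientations are given as [roll, pitch, yaw] about the fixed x, y, z axes, in that order (R = Rz(yaw) Ry(pitch) Rx(roll)).
In Python, from bench import r, eoat, cams, ticket gives the robot as it stands. Calls block until the motion is done:
- r.move_ptp(position, orientation): joint-space move of the TCP to a pose.
- r.line_to(position, ori=None, speed=0.15, guard=None): straight line of the TCP; ori=None keeps the orientation; speed is the mean speed in m/s. With guard (N) it stops when the force on the tool has changed by that much, and returns True; else False.
- r.move_j(angles): joint-space move.
- eoat.gripper_to(opening, grip_force=None): finger opening in m; grip_force is the grip in N (None keeps the last); returns when the fingers have stopped.
- r.dwell(seconds).
- r.solve_ik(position, orientation): joint angles nearest the present ones, or None.
- cams.grab_frame(name): name is "scene" or "top" or "wrist"; returns a dict with "image" (400x640x3 uint8, blue, green, red), "camera_matrix" (3x3 intrinsics, pixels), "R" (3x3) and "t" (3): a world point X has camera coordinates R X + t; the wrist camera has in their place "hand_eye" (4x4, takes a point from camera to tool coordinates, whose origin is the TCP and whose axes are the tool frame's). Camera axes: x right, y down, z forward; pixel columns grow to the right and rows downward; lengths in m; the calibration is good to about 2 mm. The wrist camera is an equidistant fisheye: a pixel r from the principal point sees the ray r / f radians off the axis. A picture is of the moment at which its call begins: read the wrist's pose just before it. There is no depth.
A pose or a line that the arm cannot do raises r.PlanningError and nothing moves.
- ticket.finish_job(): hands the job in, once; it reports no verdict.
Readings, each from a call of its own:
- r.current_t(): time.
- r.current_joints(): joint angles.
- r.current_dq(): joint speeds.
- r.current_tau(): joint torques, N m.
- r.current_eef_pos(): TCP position.
- r.current_tcp_rot(): TCP orientation.
- r.current_contact_force(): force on the tool from outside, world axes, zero at the start.
- r.current_wrist_torque(): the same for the moment, N m.
- r.current_grip_width(): finger opening in m.
Only numpy, scipy, OpenCV 4.12 (cv2) and the standard library are available. Lean on these libraries where they do the work, as an engineer would, in place of code of your own. Each camera call takes 0.05 s, during which the arm holds its last target.

## Task

Sweep the three loose steel hexagon nuts along the bench top with your fingertips into the low open-fronted metal tray, until each nut lies flat on the tray floor, wholly past the sloping lip. Only push them: do not pick any nut up. Leave the wire spool, the blue tape roll and the eraser where they are.

Things in the scene. Friction and masses are not known exactly. Their poses are not given: they have to be found in the camera images.
- sweep_tray: low bare sheet-metal tray fixed to the bench, open at its front. 150 mm deep (its x) by 168 mm wide (its y). Origin at the middle of its footprint, on the bench top; +x points in from the open front to the back wall, z up. Back and side walls 28 mm high, 3 mm thick; inside y runs from -80 to +80 mm, back wall's inner face at x = +72 mm, side walls from x = -50 to +75 mm. Floor 3 mm thick.
- tray_lip (a point): middle of the inner end of the tray's sloping lip, where the flat floor begins: x = -50 mm, y = 0, z = 3 mm in the tray's frame, same axes. The lip, 160 mm wide, slopes up from bench level at x = -75 mm to here, so parts slide straight in along +x. Outside the tray, a flat screw tab sticks out 18 mm on each side (x = +30 mm).
- nut_1: loose steel hexagon nut lying flat on the bench: 30 mm across the flats, 35 mm across the corners, 16 mm thick, open 20 mm bore, about 64 g. Origin at the centre of its underside, z up. The three nuts are alike; at the start they lie 12 to 23 cm in front of the tray's centre, in three lanes about 5 cm apart across its open front.
- nut_2: loose steel hexagon nut lying flat on the bench: 30 mm across the flats, 35 mm across the corners, 16 mm thick, open 20 mm bore, about 64 g. Origin at the centre of its underside, z up. The three nuts are alike; at the start they lie 12 to 23 cm in front of the tray's centre, in three lanes about 5 cm apart across its open front.
- nut_3: loose steel hexagon nut lying flat on the bench: 30 mm across the flats, 35 mm across the corners, 16 mm thick, open 20 mm bore, about 64 g. Origin at the centre of its underside, z up. The three nuts are alike; at the start they lie 12 to 23 cm in front of the tray's centre, in three lanes about 5 cm apart across its open front.
- feeder_reel (a point): fixed obstacle: centre of the outer face (the face away from the robot) of the tall dark reel of the tape feeder, which stands upright between the robot and the tray. The reel is 240 mm across and reaches 255 mm above the bench; that face is square to x, its hub stands out another 12 mm and nothing of the reel lies farther out in x. Keep the arm and the gripper's body off it.
- wire_spool: loose wire spool standing on its flange, black flanges and copper-coloured wire, 71x58 mm, 36 mm high; origin at the middle of its underside. Stands to one side of the nuts; leave it.
- blue_tape: loose roll of blue tape lying flat, 72 mm across, 19 mm high; origin at the centre of its underside. Lies to one side of the nuts; leave it.
- eraser: loose small eraser in a red sleeve, 16x36 mm, 11 mm high; origin at the centre of its underside. Lies beside the front corner of the tray nearer the robot; leave it.
Not all that is in view belongs to the job. What is shaped like the nut_3 but green or purple is not meant.

How it is judged (in metres and radians):
At the end, for the whole second after the job is handed in: All three nuts lie flat on the tray floor (underside under 8 mm above the bench, tilt under 0.2 rad), their centres between the walls and at least 17 mm past the inner end of the lip, at rest; the spool, tape roll and eraser are upright within 15 mm of where they stood (x of nut_1 in the frame of sweep_tray between -0.033 and 0.07 m and y of nut_1 in the frame of sweep_tray between -0.078 and 0.078 m and height (world z) of nut_1 between -0.002 and 0.008 m and angle between each of nut_1, nut_2, nut_3, wire_spool, blue_tape, eraser's own z axis and vertical below 0.2 rad and linear speed of each of nut_1, nut_2, nut_3 below 0.01 m/s and x of nut_2 in the frame of sweep_tray between -0.033 and 0.07 m and y of nut_2 in the frame of sweep_tray between -0.078 and 0.078 m and height (world z) of nut_2 between -0.002 and 0.008 m and x of nut_3 in the frame of sweep_tray between -0.033 and 0.07 m and y of nut_3 in the frame of sweep_tray between -0.078 and 0.078 m and height (world z) of nut_3 between -0.002 and 0.008 m and distance of each of wire_spool, blue_tape, eraser from where it was at the start of the episode below 0.015 m); the robot touches nothing.
It fails at once if a nut is lifted (its underside more than 12 mm above the bench) (height (world z) of any of nut_1, nut_2, nut_3 above 0.012 m).
It fails at once if the wire spool is displaced by more than 15 mm (distance of wire_spool from where it was at the start of the episode above 0.015 m).
It fails at once if the roll of tape is displaced by more than 15 mm (distance of blue_tape from where it was at the start of the episode above 0.015 m).
It fails at once if the eraser is displaced by more than 15 mm (distance of eraser from where it was at the start of the episode above 0.015 m).
It also fails if it takes over 51 s, if anything falls off the work surface, if the arm or the gripper's body presses on something with over 40 N, if the wrist force passes 120 N, or if a joint passes its speed limit or range.

## Working session

There is one attempt and no reset: what is moved stays moved. The work goes in short steps, each a Python script; the robot and the scene stay as the last script left them, time stands still between calls to the robot, and variables do not carry over. Pictures are saved under pics/ and viewed, and the job is handed in when it is done.

```bash
mkdir -p pics; ls
python3 - <<'E'
from bench import r,eoat,cams,ticket
import cv2,pickle
print(r.current_t(), r.current_eef_pos(), r.current_tcp_rot())
fr={}
for n in ["scene","top","wrist"]:
    f=cams.grab_frame(n); fr[n]=f
    cv2.imwrite(f"pics/{n}0.png",f["image"])
    print(n,{k:v for k,v in f.items() if k!="image"})
pickle.dump(fr,open("fr0.pkl","wb"))
E
```

```text
pics
0.0 [ 0.15265274 -0.60537322  0.25232687] [-1.79976328e+02  1.24131029e-01 -7.58614655e+01]
scene {'camera_matrix': array([[444.1726972 ,   0.        , 317.42713417],
       [  0.        , 444.1726972 , 203.73968483],
       [  0.        ,   0.        ,   1.        ]]), 'R': array([[-0.87734381, -0.47978504,  0.00861102],
       [-0.27664877,  0.49105975, -0.82603013],
       [ 0.39208837, -0.72709466, -0.56356017]]), 't': array([0.54101077, 0.2394092 , 0.7036712 ])}
top {'camera_matrix': array([[426.5612142 ,   0.        , 322.27183699],
       [  0.        , 426.5612142 , 203.51384446],
       [  0.        ,   0.        ,   1.        ]]), 'R': array([[ 5.92066805e-04, -9.99903049e-01, -1.39119058e-02],
       [-9.90778933e-01,  1.29833384e-03, -1.35482176e-01],
       [ 1.35487103e-01,  1.38638377e-02, -9.90682108e-01]]), 't': array([0.04780246, 0.6054755 , 0.94574644])}
wrist {'camera_matrix': array([[309.70691629,   0.        , 318.82905453],
       [  0.        , 309.70691629, 201.18264099],
       [  0.        ,   0.        ,   1.        ]]), 'hand_eye': array([[ 9.99997933e-01, -2.02593125e-03,  1.71879024e-04,
        -1.01073058e-04],
       [ 1.86949885e-03,  9.49422335e-01,  3.13996393e-01,
        -8.15406291e-02],
       [-7.99320889e-04, -3.13995423e-01,  9.49424160e-01,
        -1.20892485e-01],
       [ 0.00000000e+00,  0.00000000e+00,  0.00000000e+00,
         1.00000000e+00]])}
```

View pics/top0.png

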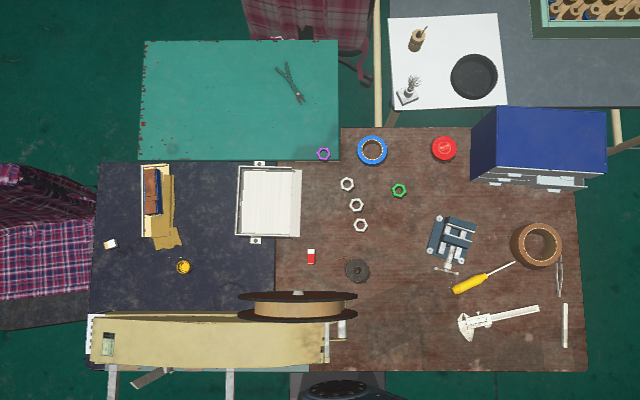

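View pics/scene0.png

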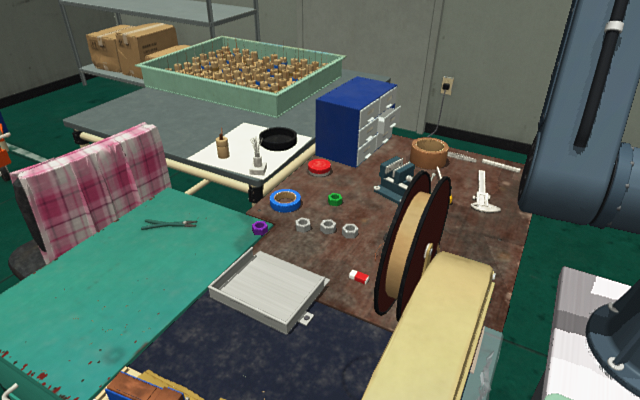

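View pics/wrist0.png

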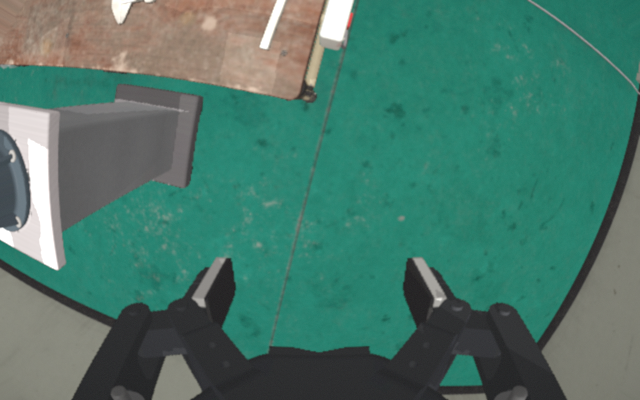

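The top image has +x up and +y left, so the tray's open front faces right. These could be taken for the nuts:
- Steel nuts at (347,184), (357,205) and (361,225). These match the description.
- Green nut at (399,190). Rejected.
- Purple nut at (323,154). Rejected.

Next I'll measure and take a close crop.

```bash
cat > h.py <<'E'
import numpy as np,cv2
def cast(f,uv,z):
    K,R,t=f["camera_matrix"],f["R"],f["t"]
    d=R.T@np.linalg.inv(K)@np.array([uv[0],uv[1],1.]); C=-R.T@t
    return C+d*(z-C[2])/d[2]
def proj(f,X):
    p=f["camera_matrix"]@(f["R"]@np.array(X)+f["t"]); return p[:2]/p[2]
E
python3 - <<'E'
import pickle,cv2
from h import *
fr=pickle.load(open("fr0.pkl","rb")); f=fr["top"]; im=f["image"]
c=im[130:330,220:420]; cv2.imwrite("pics/crop0.png",cv2.resize(c,(800,600) if 0 else (600,600),interpolation=cv2.INTER_CUBIC))
s=fr["scene"]; c=s["image"][180:340,200:400]; cv2.imwrite("pics/crop1.png",cv2.resize(c,(750,600),interpolation=cv2.INTER_CUBIC))
hsv=cv2.cvtColor(im,cv2.COLOR_BGR2HSV)
print("C",-f["R"].T@f["t"],-s["R"].T@s["t"])
def blobs(mask,name,z,lo=25,hi=6000):
    n,l,st,ce=cv2.connectedComponentsWithStats(mask.astype('uint8'))
    for i in range(1,n):
        if lo<st[i,4]<hi: print(name,ce[i].round(1),st[i],cast(f,(st[i,0]+st[i,2]/2-.5,st[i,1]+st[i,3]/2-.5),z).round(4))
H,S,V=cv2.split(hsv)
roi=np.zeros(H.shape,bool); roi[135:300,225:420]=1
blobs((S<60)&(V>110)&roi,"bright",.016)
blobs((H>95)&(H<125)&(S>140)&(V>90)&roi,"blue",.019)
blobs(((H<8)|(H>172))&(S>170)&(V>120)&roi,"red",.011)
blobs((V<50)&roi,"dark",.036)
E
```

```text
C [0.47172762 0.03390004 1.01963024] [0.26498342 0.65364022 0.58966162]
bright [352.9 142.7] [347 137  14  14  60] [ 0.7554 -0.0275  0.016 ]
bright [353.2 157.6] [346 151  17  15  78] [ 0.7195 -0.0284  0.016 ]
bright [371.1 175. ] [367 172   9   7  34] [ 0.6777 -0.0686  0.016 ]
bright [392.5 179.4] [386 176  12   9  38] [ 0.6654 -0.1173  0.016 ]
bright [360.  224.7] [353 218  15  14 111] [ 0.559 -0.041  0.016]
bright [285.7 243.6] [280 239  11  11  43] [0.5132 0.1354 0.016 ]
bright [310.4 250.9] [307 249   8   5  39] [0.4969 0.0754 0.016 ]
bright [297.7 292.1] [293 290  11   5  48] [0.4026 0.1039 0.016 ]
blue [371.4 150. ] [357 135  30  30 309] [ 0.7396 -0.0705  0.019 ]
red [310.5 258. ] [308 254   6   9  54] [0.4807 0.0756 0.011 ]
dark [243.  296.2] [238 293  14   7  44] [0.3949 0.2238 0.036 ]
dark [350.6 296.7] [344 293  13   7  51] [ 0.3953 -0.0151  0.036 ]
```

View pics/crop0.png

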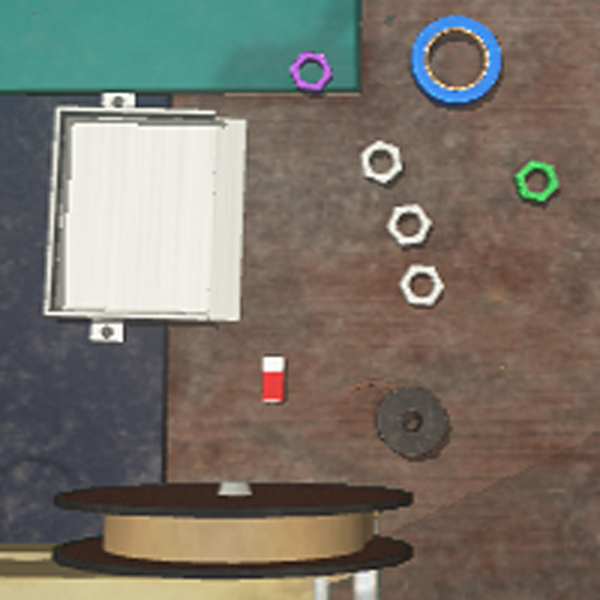

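View pics/crop1.png

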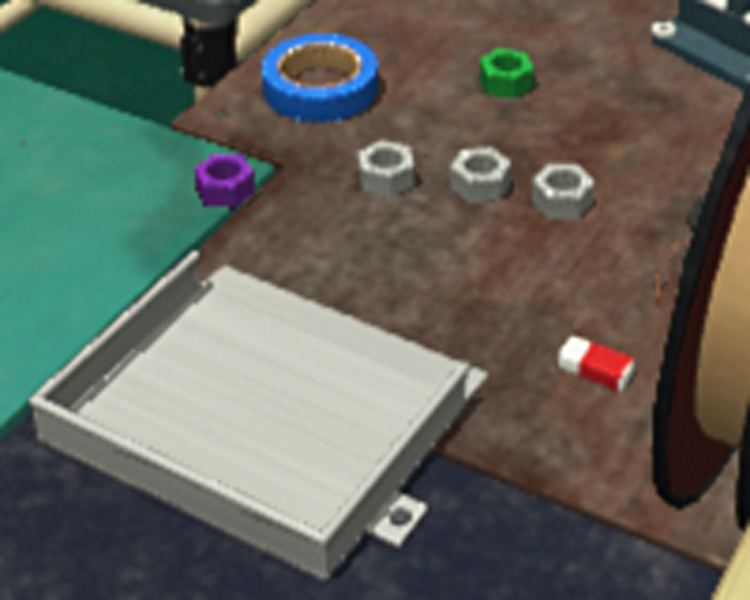

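Run:
```python
import pickle,cv2
from h import *
fr=pickle.load(open("fr0.pkl","rb")); f=fr["top"]; im=f["image"]; s=fr["scene"]
px=lambda u,v:((u+.5)/3-.5+220,(v+.5)/3-.5+130)
sx=lambda u,v:((u+.5)/3.75-.5+200,(v+.5)/3.75-.5+180)
g=im.min(axis=2)
for (u,v) in [(347,184),(357,205),(361,225)]:
    w=g[v-13:v+14,u-13:u+14]
    m=(w>125).astype('uint8')
    n,l,st,ce=cv2.connectedComponentsWithStats(m); i=1+np.argmax(st[1:,4])
    cs=max(cv2.findContours((l==i).astype('uint8'),cv2.RETR_EXTERNAL,cv2.CHAIN_APPROX_NONE)[0],key=cv2.contourArea)
    (a,b),rad=cv2.minEnclosingCircle(cs); M=cv2.moments(cs); a2,b2=M['m10']/M['m00'],M['m01']/M['m00']
    c=(a2+u-13,b2+v-13); print("nut",np.round(c,1),rad,cast(f,c,.016).round(4),cast(f,(a+u-13,b+v-13),.016).round(4))
for n,c in zip("123",[(387,156),(480,163),(563,180)]): print("scene nut",cast(s,sx(*c),.016).round(4))
for n,c,z in [("backfar",(60,107),.028),("backnear",(44,316),.028),("lipfar",(246,120),0),("lipnear",(240,321),0),("tabfar",(118,100),.003),("tabnear",(107,331),.003),("wallendfar",(214,110),.028),("wallendnear",(211,319),.028),("spool",(412,423),.036),("tape",(456,60),.019),("eraser",(273,379),.011),("reelhub",(235,483),.128),("reel L",(54,497),.135),("reelR",(412,497),.135),("reel top far edge",(235,484),.255)]:
    print(n,cast(f,px(*c),z).round(4))
for n,c,z in [("backfar",(36,402),.028),("backnear",(327,575),.028),("wallendfar",(197,255),.028),("wallendnear",(461,364),.028),("lipfar",(226,267),0),("lipnear",(486,375),0),("eraser",(597,357),.011)]:
    print("S",n,cast(s,sx(*c),z).round(4))
```

```text
nut [346.5 183.4] 7.106435298919678 [ 0.6574 -0.01    0.016 ] [ 0.6572 -0.0099  0.016 ]
nut [355.9 204.3] 7.165773391723633 [ 0.6071 -0.0318  0.016 ] [ 0.6072 -0.0319  0.016 ]
nut [360.  224.5] 7.159010887145996 [ 0.5589 -0.041   0.016 ] [ 0.559 -0.041  0.016]
scene nut [ 0.6594 -0.012   0.016 ]
scene nut [ 0.6094 -0.0323  0.016 ]
scene nut [ 0.5609 -0.0411  0.016 ]
backfar [0.6994 0.2446 0.028 ]
backnear [0.5336 0.2526 0.028 ]
lipfar [0.6946 0.0985 0.    ]
lipnear [0.5313 0.1021 0.    ]
tabfar [0.7108 0.2027 0.003 ]
tabnear [0.5232 0.2076 0.003 ]
wallendfar [0.6967 0.1222 0.028 ]
wallendnear [0.5312 0.1228 0.028 ]
spool [ 0.4519 -0.0315  0.036 ]
tape [ 0.7392 -0.0708  0.019 ]
eraser [0.4853 0.0752 0.011 ]
reelhub [0.413  0.0961 0.128 ]
reel L [0.404  0.2187 0.135 ]
reelR [ 0.4044 -0.0244  0.135 ]
reel top far edge [0.4208 0.0873 0.255 ]
S backfar [0.6971 0.2494 0.028 ]
S backnear [0.5247 0.2688 0.028 ]
S wallendfar [0.6939 0.1253 0.028 ]
S wallendnear [0.5353 0.1299 0.028 ]
S lipfar [0.6957 0.0996 0.    ]
S lipnear [0.5341 0.1046 0.    ]
S eraser [0.4865 0.0764 0.011 ]
```

Run:
```python
from bench import r
import numpy as np
t0=r.current_t()
rows=[];rhs=[];data=[]
for x in (.45,.5,.56,.61,.66,.75):
  for z in (.03,.12,.25):
    for y in (-.08,.15):
      q=r.solve_ik([x,y,z],[180,0,0])
      if q is None: print("none",x,y,z);continue
      data.append((x,y,z,*q))
D=np.array(data); rad=np.hypot(D[:,0],D[:,1]); q=np.radians(D[:,3:])
print(D[[0,3,11,13]].round(2))
s2,c2=np.sin(q[:,1]),np.cos(q[:,1]); s3,c3=np.sin(q[:,1]+q[:,2]),np.cos(q[:,1]+q[:,2]); n=len(D);o=np.ones(n);Z=np.zeros(n)
A=np.vstack([np.c_[s2,c2,s3,c3,o,Z],np.c_[c2,-s2,c3,-s3,Z,o]])
p,res,rk,_=np.linalg.lstsq(A,np.r_[rad,D[:,2]],rcond=None); print(p.round(4),res,rk,r.current_t()-t0)
print(np.degrees(q[:,3]).round(1)[:4])
L,Lc,F,Fc,a,c=p
for x,y in [(.56,-.085),(.56,.15),(.61,.15),(.66,.15)]:
  for z in (.03,.15):
    qq=np.radians(r.solve_ik([x,y,z],[180,0,0])); 
    # elbow relative to shoulder (assume a=shoulder radial offset unknown)
    print(x,y,z,"upper",(L*np.sin(qq[1])+Lc*np.cos(qq[1])).round(3),(L*np.cos(qq[1])-Lc*np.sin(qq[1])).round(3),"fore drop",(F*np.cos(qq[1]+qq[2])-Fc*np.sin(qq[1]+qq[2])).round(3),"run",(F*np.sin(qq[1]+qq[2])+Fc*np.cos(qq[1]+qq[2])).round(3),np.degrees(qq).round(0))
```

```text
[[ 4.5000e-01 -8.0000e-02  3.0000e-02 -2.4140e+01  4.2200e+01  1.1475e+02
  -0.0000e+00  2.3050e+01 -2.4140e+01]
 [ 4.5000e-01  1.5000e-01  1.2000e-01  4.9000e+00  3.1840e+01  1.1020e+02
  -0.0000e+00  3.7960e+01  4.9000e+00]
 [ 5.0000e-01  1.5000e-01  2.5000e-01  4.4200e+00  2.2570e+01  9.6990e+01
  -0.0000e+00  6.0440e+01  4.4200e+00]
 [ 5.6000e-01  1.5000e-01  3.0000e-02  3.9600e+00  4.5710e+01  9.6760e+01
  -0.0000e+00  3.7530e+01  3.9600e+00]]
[0.5815 0.0046 0.388  0.1099 0.0113 0.0019] [7.50464293e-06] 6 0.0
[-0. -0. -0. -0.]
0.56 -0.085 0.03 upper 0.416 0.407 fore drop -0.378 run 0.139 [-20.  45.  99.  -0.  36. -20.]
0.56 -0.085 0.15 upper 0.327 0.481 fore drop -0.333 run 0.228 [-20.  34.  96.  -0.  50. -20.]
0.56 0.15 0.03 upper 0.419 0.403 fore drop -0.375 run 0.149 [ 4. 46. 97. -0. 38.  4.]
0.56 0.15 0.15 upper 0.334 0.476 fore drop -0.328 run 0.235 [ 4. 35. 94. -0. 51.  4.]
0.61 0.15 0.03 upper 0.434 0.387 fore drop -0.359 run 0.184 [ 4. 48. 89. -0. 43.  4.]
0.61 0.15 0.15 upper 0.359 0.458 fore drop -0.31 run 0.259 [ 4. 38. 87. -0. 56.  4.]
0.66 0.15 0.03 upper 0.45 0.369 fore drop -0.34 run 0.216 [ 3. 50. 82. -0. 48.  3.]
0.66 0.15 0.15 upper 0.384 0.437 fore drop -0.289 run 0.282 [ 3. 41. 79. -0. 60.  3.]
```

Run:
```python
from bench import r
import numpy as np
from scipy.optimize import least_squares
D=[]
for x in (.45,.5,.56,.61,.66,.75):
  for z in (.03,.12,.25):
    for y in (-.08,.15):
      for tilt in (0,15):
        ori=[180,0,0]
        q=r.solve_ik([x,y,z],ori)
        if tilt==0 and q is not None: D.append((x,y,z,*q))
D=np.array(D); q=np.radians(D[:,3:]); s2,c2,s3,c3=np.sin(q[:,1]),np.cos(q[:,1]),np.sin(q[:,1]+q[:,2]),np.cos(q[:,1]+q[:,2])
def f(p):
    L,F,Fc,a,c,d=p
    u=L*s2+F*s3+Fc*c3+a; h=L*c2+F*c3-Fc*s3+c
    return np.r_[np.cos(q[:,0])*u-np.sin(q[:,0])*d-D[:,0],np.sin(q[:,0])*u+np.cos(q[:,0])*d-D[:,1],h-D[:,2]]
s=least_squares(f,[.4,.4,0.1,0,.2,.1]); print(s.x.round(4),s.cost)
L,F,Fc,a,c,d=s.x
for x,y in [(.56,-.085),(.56,.15),(.61,.15),(.66,.15)]:
  for z in (.03,.2):
    Q=np.radians(r.solve_ik([x,y,z],[180,0,0])); t=Q[1]+Q[2]
    # forearm + wrist relative to TCP (u back, h up rel. c unknown): elbow = TCP - fore
    print(x,y,z,"fore (run,drop)",(F*np.sin(t)+Fc*np.cos(t)).round(3),(F*np.cos(t)-Fc*np.sin(t)).round(3),"j1",np.degrees(Q[0]).round(1))
# tilted toolpose, to separate shoulder height and wrist-to-tcp length
for p in (0,20,-20):
    print(p, r.solve_ik([.6,.11,.2],[180,p,0]))
```

```text
[ 5.880e-01  3.917e-01  1.141e-01 -0.000e+00 -5.000e-04  1.110e-01] 9.989859788554737e-19
0.56 -0.085 0.03 fore (run,drop) 0.138 -0.384 j1 -19.9
0.56 -0.085 0.2 fore (run,drop) 0.265 -0.311 j1 -19.9
0.56 0.15 0.03 fore (run,drop) 0.148 -0.38 j1 4.0
0.56 0.15 0.2 fore (run,drop) 0.27 -0.306 j1 4.0
0.61 0.15 0.03 fore (run,drop) 0.183 -0.365 j1 3.6
0.61 0.15 0.2 fore (run,drop) 0.29 -0.287 j1 3.6
0.66 0.15 0.03 fore (run,drop) 0.216 -0.346 j1 3.4
0.66 0.15 0.2 fore (run,drop) 0.309 -0.266 j1 3.4
0 [-9.55076038e-02  3.26730758e+01  8.72851236e+01 -2.54444375e-14
  6.00418006e+01 -9.55076038e-02]
20 [-8.25738200e-02  4.05133375e+01  7.34024452e+01 -2.83079866e-02
  8.60841986e+01 -7.56608507e-02]
-20 [-1.13246636e-01  2.78294080e+01  1.01388466e+02  7.56827910e-02
  3.07821836e+01 -1.71437584e-01]
```

Run:
```python
from bench import r,eoat,cams
import cv2,pickle
r.move_ptp([.562,-.092,.20],[180,0,0]); print(r.current_t())
eoat.gripper_to(.008,20); print(r.current_t(),r.current_grip_width())
r.line_to([.562,-.092,.06],speed=.15)
print(r.current_t(),r.current_contact_force())
h=r.line_to([.562,-.092,.012],speed=.03,guard=3)
print(h,r.current_t(),r.current_eef_pos(),r.current_contact_force())
p=r.current_eef_pos()
r.line_to([.562,-.092,p[2]+.007],speed=.05)
print(r.current_eef_pos(),r.current_tcp_rot())
f=cams.grab_frame("wrist"); cv2.imwrite("pics/w1.png",f["image"]); 
f=cams.grab_frame("scene"); cv2.imwrite("pics/s1.png",f["image"]); print(r.current_t())
```

```text
2.5
3.2167 0.008365560905591997
4.3 [ 0.73458031 -0.15014969  0.29425727]
True 5.45 [ 0.56186708 -0.09196932  0.0223653 ] [-0.08044498  0.52982746  5.78176404]
[ 0.56228726 -0.09209629  0.02964962] [-1.79977802e+02  5.87673759e-02 -1.73525138e-03]
5.85
```

View pics/w1.png

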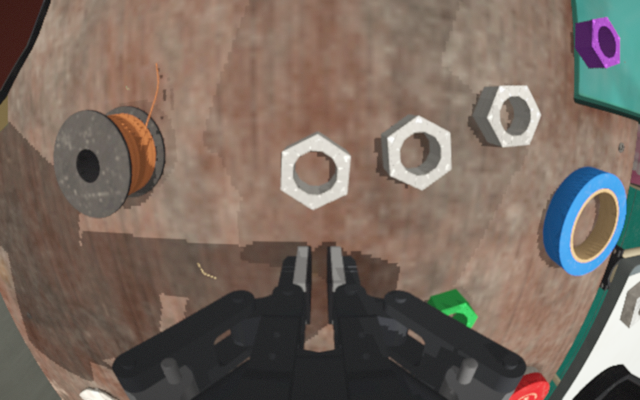

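View pics/s1.png

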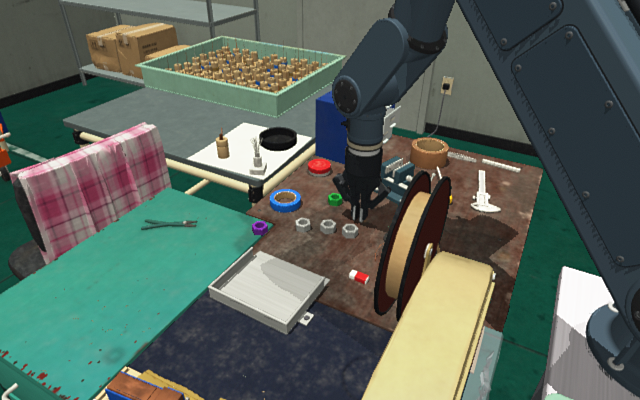

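The wrist view shows the fingers centred at about u=320, directly behind nut 3 at (316,172). The bench touch came at TCP z = 0.0224, which agrees with the 22 mm fingertip length. I'll push nut 3 now.

Run:
```python
from bench import r,eoat,cams
import cv2,pickle
z=.0296
h=r.line_to([.561,-.068,z],speed=.06,guard=12); print(h)
h=r.line_to([.568,.150,z],speed=.09,guard=12)
print(h,r.current_t(),r.current_eef_pos(),r.current_contact_force())
f=cams.grab_frame("wrist"); cv2.imwrite("pics/w2.png",f["image"]); 
f=cams.grab_frame("scene"); cv2.imwrite("pics/s2.png",f["image"]); print(r.current_t())
```

```text
False
False 8.975 [0.56800142 0.14975037 0.02955656] [-0.11528292  0.10685419 -0.72796579]
9.075
```

View pics/w2.png

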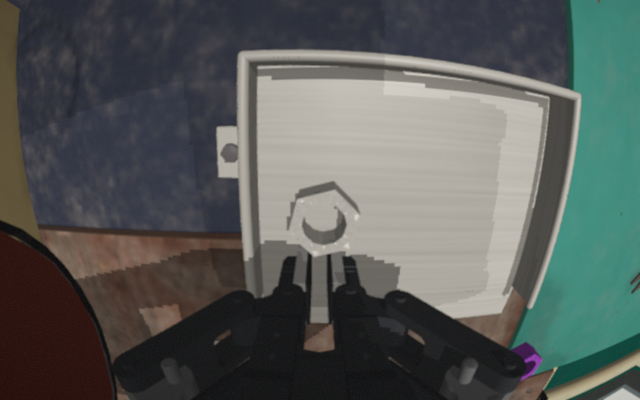

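View pics/s2.png

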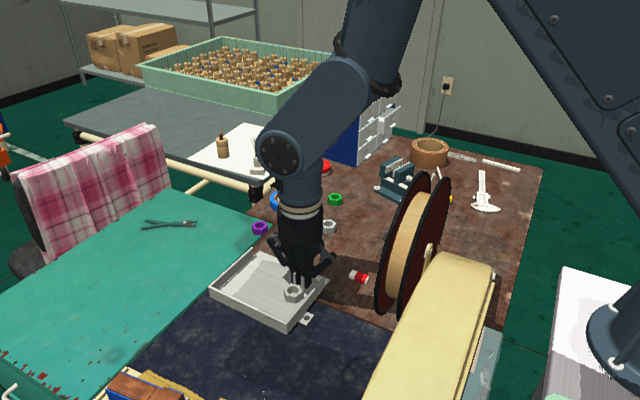

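Nut 3 lies in the tray at wrist pixel (324,220), just ahead of the fingers. Nut 2 is next, in the same way.

Run:
```python
from bench import r,eoat,cams
import cv2,pickle
z=.0296;o=[180,0,0]
r.line_to([.568,.138,z],speed=.06)
r.line_to([.568,.138,.085],speed=.12)
r.line_to([.6085,-.084,.085],speed=.15)
r.line_to([.6085,-.084,z],o,speed=.08,guard=8); print(r.current_t(),r.current_eef_pos())
f=cams.grab_frame("wrist"); cv2.imwrite("pics/w3.png",f["image"]); 
print(r.line_to([.6085,-.06,z],speed=.06,guard=12))
h=r.line_to([.614,.150,z],speed=.09,guard=12)
print(h,r.current_t(),r.current_eef_pos(),r.current_contact_force())
f=cams.grab_frame("wrist"); cv2.imwrite("pics/w4.png",f["image"]);
```

```text
12.5333 [ 0.60876498 -0.08411482  0.02964937]
False
False 15.6167 [0.61397487 0.14975249 0.02952537] [-1.83298005 -0.53502306 -0.52947587]
```

View pics/w3.png

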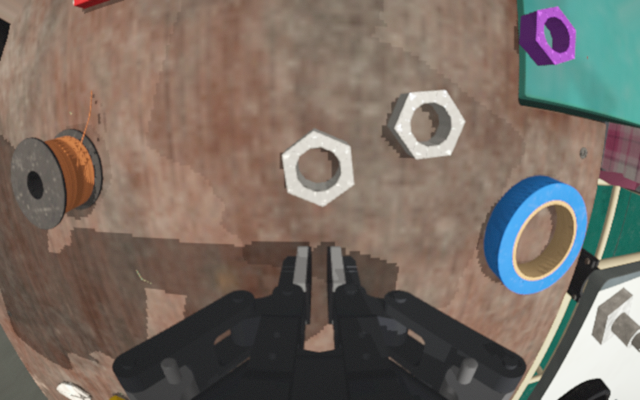

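View pics/w4.png

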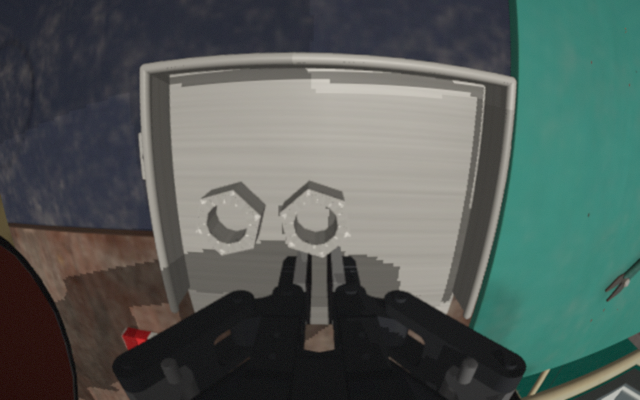

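Nuts 3 and 2 are side by side in the tray, at wrist pixels (229,222) and (315,222). Nut 1 is next.

Run:
```python
from bench import r,eoat,cams
import cv2,pickle
z=.0296;o=[180,0,0]
r.line_to([.614,.138,z],speed=.06)
r.line_to([.614,.138,.085],speed=.12)
r.line_to([.659,-.061,.085],speed=.15)
r.line_to([.659,-.061,z],o,speed=.08,guard=8); print(r.current_t(),r.current_eef_pos())
f=cams.grab_frame("wrist"); cv2.imwrite("pics/w5.png",f["image"]); 
print(r.line_to([.659,-.038,z],speed=.06,guard=12))
h=r.line_to([.664,.150,z],speed=.09,guard=12)
print(h,r.current_t(),r.current_eef_pos(),r.current_contact_force())
f=cams.grab_frame("wrist"); cv2.imwrite("pics/w6.png",f["image"]); 
r.line_to([.664,.138,z],speed=.06)
r.line_to([.664,.138,.085],speed=.12)
r.line_to([.62,-.15,.2],speed=.2)
print(r.current_t())
import pickle
fr={n:cams.grab_frame(n) for n in ("top","scene")}
pickle.dump(fr,open("fr1.pkl","wb"))
cv2.imwrite("pics/top7.png",cv2.resize(fr["top"]["image"][130:330,220:420],(600,600),interpolation=cv2.INTER_CUBIC))
cv2.imwrite("pics/scene7.png",cv2.resize(fr["scene"]["image"][180:340,200:400],(750,600),interpolation=cv2.INTER_CUBIC))
```

```text
18.975 [ 0.65930935 -0.06110688  0.02968573]
False
False 21.8 [0.66399822 0.14965912 0.02955062] [-0.53481766  0.49256386 -0.7287697 ]
24.525
```

View pics/w6.png

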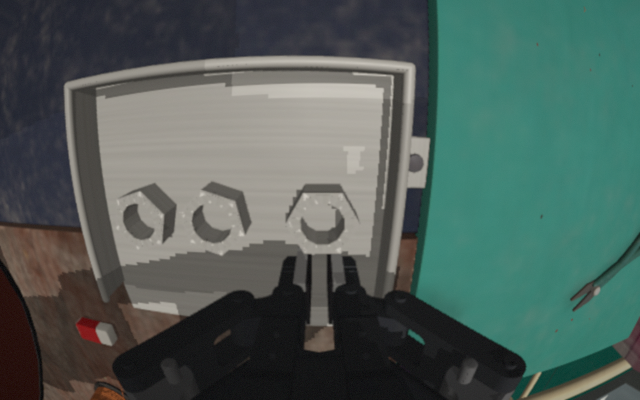

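View pics/top7.png

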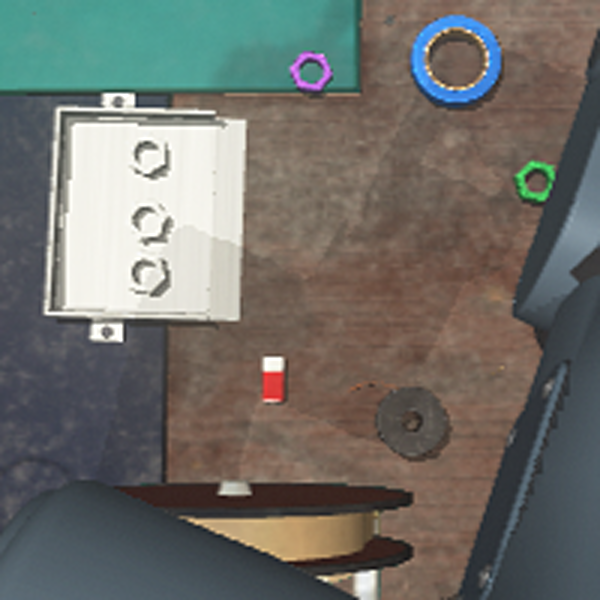

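View pics/scene7.png

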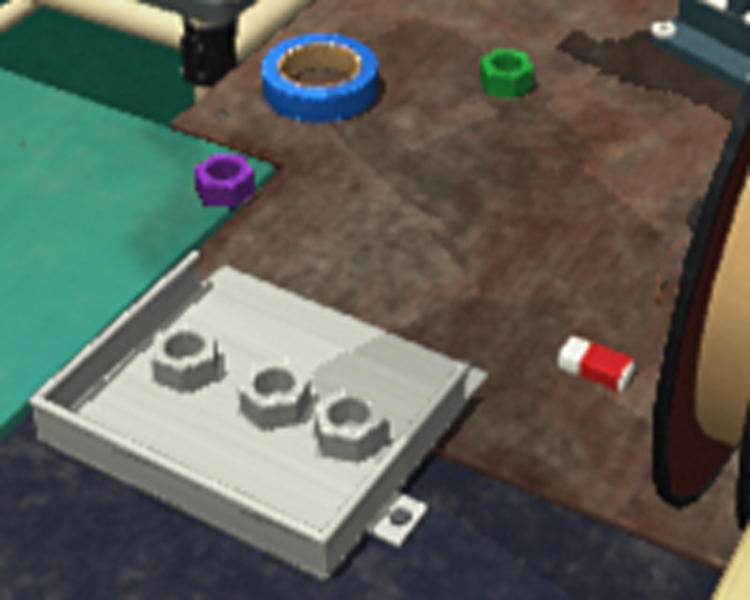

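Run:
```python
import pickle
from h import *
a=pickle.load(open("fr0.pkl","rb"));b=pickle.load(open("fr1.pkl","rb"))
px=lambda u,v:((u+.5)/3-.5+220,(v+.5)/3-.5+130); sx=lambda u,v:((u+.5)/3.75-.5+200,(v+.5)/3.75-.5+180)
T=np.array([.616,.175]); th=np.radians(88.4); ex=np.array([np.cos(th),np.sin(th)]);ey=np.array([-ex[1],ex[0]])
for n,f,cs in (("top",b["top"],[px(150,160),px(151,224),px(151,277)]),("scene",b["scene"],[sx(187,346),sx(275,383),sx(350,413)])):
  for c in cs:
    X=cast(f,c,.019); d=X[:2]-T; print(n,X.round(4),"tray",(d@ex).round(4),(d@ey).round(4))
# clutter moved? pixel diff in windows
for n,(u,v,w) in {"tape":(371,150,19),"eraser":(311,256,9),"spool":(357,270,14)}.items():
  A,B=[k["top"]["image"][v-w:v+w,u-w:u+w].astype('float32').mean(2) for k in (a,b)]
  print(n,cv2.phaseCorrelate(A,B))
```

```text
top [0.6582 0.1736 0.019 ] tray -0.0003 -0.0422
top [0.6068 0.1719 0.019 ] tray -0.0034 0.0091
top [0.5647 0.1711 0.019 ] tray -0.0053 0.0511
scene [0.6642 0.1764 0.019 ] tray 0.0028 -0.0481
scene [0.6119 0.1769 0.019 ] tray 0.0017 0.0042
scene [0.5699 0.1763 0.019 ] tray 0.0001 0.0461
tape ((-0.01748293262349776, 0.04742299155611818), 0.9784236970543861)
eraser ((0.16163011410023387, 0.07311203009174783), 0.9978289567394021)
spool ((0.0454097768742443, 0.008655344503962326), 0.9131150457594129)
```

All three nuts are about 30 mm inside the limits on both views, and the clutter hasn't moved. I'm handing in.

Run:
```python
from bench import r,ticket
print(r.current_t(),r.current_contact_force()); ticket.finish_job(); print(r.current_t())
```

```text
24.625 [-0.18174153 -0.54873576  0.312762  ]
the job is handed in; nothing more can be done
the job is handed in; nothing more can be done
```

I swept all three steel nuts into the tray one at a time with nearly shut fingertips held about 7 mm above the bench. None was gripped or lifted. I handed the job in at 24.6 s of the 51 s allowed; no verdict is reported.

- **Nut positions:** by the top and scene cameras, all three lie flat on the tray floor. Their tray x is between -5 and +3 mm (the limits are -33 to +70 mm) and their |y| is at most 51 mm (limit 78 mm). The two views differ by up to about 6 mm, because I picked the nut centres by eye in grey-on-grey crops. That is far smaller than the margin.
- **Things to leave alone:** the wire spool, blue tape roll and eraser moved less than 0.2 pixel (about 0.5 mm) between the first and last top images.
- **Forces:** the guards never tripped during the pushes. The gripper ended clear of everything with about 0.5 N on the force reading.

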